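Set the stirrer to speed 5 and start it

TASK

Set the bench stirrer to speed 5 and start it: with a fingertip, push the selector's upright tab round clockwise, click by click, to the fifth tick after the square off mark, without pinching the tab and without running on past that click. Then press the round start key fully down and let it come up again. Leave the dish and the other things on the bench standing where they are.

Things in the scene. Friction and masses are not known exactly. Their poses are not given: they have to be found in the camera images.
- stirrer: Low light-grey box fixed on the bench, 200 (its x) by 330 mm (its y), flat deck 60 mm above the bench. Origin at its underside's centre, z up, yaw within 0.4 rad. At its +y end a round metal plate (radius 70, centre x +5, y +85 mm, top at 68 mm) carries the dish; at its -y end is the selector; the start key is near the middle of the -x edge.
- selector (a joint): Turn of the speed selector, rad, clockwise from above positive. A sprung detent clicks every 0.5236 rad (30 degrees): 0 off, then speeds 1 to 8; speed 5 is 2.618. End stops just beyond 0 and 8. Starts at off, 1 or 2. Pushed at 30 mm from the axis it takes about 5 N; from about 20 degrees after a click it jumps on to the next by itself and stays.
- tab_top (a point): Point on the top edge of the selector's grey tab, 30 mm from the axis; turns with it. The tab is a plate 10 mm thick and 26 mm tall (73 to 99 mm above the bench), standing radially from 10 to 42 mm from the axis. The selector points from selector_axis to tab_top. For clockwise, push its counter-clockwise face (part selector_c11; the other is selector_c12); squeezing both at once is a pinch.
- selector_axis (a point): Point on the selector's vertical axis, 99 mm above the bench (height of the tab's top), at x +15, y -85 mm of the stirrer. The selector is a black disc of radius 44 mm, its top 73 mm above the bench, with the tab standing on it.
- off_mark (a point): The square mark (10 mm, dark, flat) on the deck at off (0), 55 mm from the axis, at 8 o'clock for someone who stands at the stirrer's -x side (120 degrees counter-clockwise of the stirrer's +x). Clockwise from it follow eight dark ticks, one every 30 degrees, each longer than the last.
- mark_5 (a point): The fifth tick clockwise after the off square, on the deck, 55 mm from the axis: the direction the tab must point (30 degrees clockwise of the stirrer's +x).
- start (a joint): Travel of the start key in m: 0 = up, 0.006 = fully down (about 5 N, 2 N to begin); springs back when released.
- start_top (a point): Centre of the top of the round black start key (radius 15 mm), 78 mm above the bench, 10 mm above its grey collar (radius 21 mm); pressed straight down; at x -70, y +2 mm of the stirrer. It moves with the key.
- dish: White open dish, 90 mm across, 45 mm high, loose on the stirrer's plate; leave it. Origin at its underside's centre.
- bottle: Clear glass bottle with a blue cap, 66 mm across, 130 mm high, loose on the bench on the right; leave it. Origin at its underside's centre.
- jar: Amber glass jar with a white cap, 60 mm across, 70 mm high, loose on the bench on the left; leave it. Origin at its underside's centre.
- spatula: Spatula about 200 mm long lying flat on the bench on the left, between stirrer and jar; leave it.

How it is judged:
By the outcome, as a careful person would: the job done as asked, in the order asked, and still so for the second after the job is handed in, with the robot touching nothing.
It also fails if it takes over 67 s, if anything falls off the work surface, if the arm or the gripper's body presses on something with over 40 N, if the wrist force passes 120 N, or if a joint passes its speed limit or range.

ROBOT

A 6-joint arm with a two-finger parallel gripper is mounted at the origin on the work surface. World frame = base frame: x ahead of the robot, y to its left, z up, the work surface at z = 0. Lengths are in m, angles in rad, forces in N, time in s.
With the tool pointing down it reaches from about 0.375 to 0.975 m from the base axis. Payload 3.8 kg.
Tool frame: the origin (TCP) lies at the very end of the fingers, on their centre line; the grasp point (between the pads) lies bot.grasp_offset behind it (bot.grasp_offset is the distance from the TCP to the grasp point, in m); y points along the fingers, x is the direction in which the jaws open and shut, and the axes are right-handed (so a half turn about y gives the same grasp; the last joint's range is limited). The gripper opens to 85 mm and grips with 20 to 120 N. Pads are 22 mm wide; open, the fingers measure 114 mm over their backs; the gripper's body (76 mm by 85 mm) begins 54 mm behind the grasp point. The pads swing forward as they close: fully open they stand 13 mm farther back than shut.
Start: joints at [1.142, 0.264, 1.604, -0, 1.274, -0.037], TCP at [0.258, 0.624, 0.194] pointing down, gripper open.
Joint ranges: [-2.63, 2.63], [-0.94, 2.18], [0.31, 2.57], [-1.31, 4.45], [0, 2.66], [-2.55, 2.55]. Speed limits (rad/s): [2.57, 2.57, 3.14, 3.14, 3.14, 3.14].

INTERFACE

Orientations are given as a rotation vector (axis times angle).
In Python, from workcell import sensors, read_camera, job, bot gives the robot as it stands.
- The arm moves only by the tool arm_command, never from a script. Its argument "deltas" is a list of rows, each a list of 4 numbers: the shift along the tool's x, y, z in m, then the turn about the tool's y in rad. A call has 1 to 20 rows; each row shifts and turns the commanded pose from where the row before left it, along the tool's axes as they then stand; what a row does not reach is not made up. A row lasts 1/8 s, in which the tool goes at most 62.5 mm and 10.7 degrees, less where a joint would pass 70% of its speed; a pose out of reach is approached as far as the arm can. A call is refused whole if a number of a shift passes 0.0625 or a number of a turn 0.188, either way. A call with a gripper value outside its range is refused whole. "fingers" is the finger opening in m, from 0 to 0.0854, set as the call begins (left out, the last holds). The fingers move at their own pace and stop on an object; "newtons" is the grip in N (left out, the last holds). Time passes only in rows, so rows that do not move let the fingers close. It gives the time, the measured TCP pose, the force and the opening at its end, in the units of the state.
- sensors.read_state(): the state, without advancing time (a new reading comes with each control period).
- read_camera(name): name is "side" or "top" or "wrist"; returns a dict with "color" (420x560x3 uint8, red, green, blue), "vfov" (degrees; the focal length in pixels is half the picture's height over the tangent of half this angle, whatever the lens; pixels are square), "cx", "cy" (the principal point, pixels), "R" (3x3) and "t" (3): a world point X has camera coordinates R X + t; the wrist camera has in their place "T_tool_cam" (4x4, takes a point from camera to tool coordinates, whose origin is the TCP and whose axes are the tool frame's). Camera axes: x right, y down, z forward; pixel columns grow to the right and rows downward; lengths in m; the calibration is good to about 2 mm. A picture is of the moment at which its call begins: read the wrist's pose just before it. There is no depth.
- job.finish_job(): hands the job in, once; it reports no verdict.
The state is a dict: "time": time; "q": joint angles; "joint_vel": joint speeds; "joint_torque": joint torques, N m; "tool_pos": TCP position; "tcp_rot": TCP orientation; "wrist_force": force on the tool from outside, world axes, zero at the start; "torque": the same for the moment, N m; "width": opening from 0.0 (shut) to 1.0 (fully open).
Only numpy, scipy, OpenCV 4.12 (cv2) and the standard library are available. Lean on these libraries where they do the work, as an engineer would, in place of code of your own. Each camera call takes 0.05 s, during which the arm holds its last target.

## Working session

There is one attempt and no reset: what is moved stays moved. The work goes in short steps, Python scripts to look and compute and a tool call to move; the robot and the scene stay as the last step left them, time stands still between calls to the robot, and variables do not carry over. Pictures are saved under pics/ and viewed, and the job is handed in when it is done.

Besides the shell and the picture viewer there is one more tool, called by a JSON object that holds its "fn" and its "kwargs". arm_command: Moves the arm, as the interface text tells. Its arguments: {"type":"object","properties":{"deltas":{"type":"array"},"fingers":{"type":"number"},"newtons":{"type":"number"}},"required":["deltas"]}

```bash
mkdir -p pics; ls
python3 - <<'E'
from workcell import sensors, read_camera, job, bot
import cv2, numpy as np
print(sensors.read_state()); print(bot.grasp_offset)
for n in ['side','top','wrist']:
    c=read_camera(n); cv2.imwrite(f'pics/{n}0.png',c['color'][:,:,::-1])
    print(n,{k:v for k,v in c.items() if k!='color'})
E
```

```text
pics
{'time': 0.0, 'q': array([ 1.14208458e+00,  2.64742877e-01,  1.60536044e+00, -3.40509009e-06,
        1.27369210e+00, -3.69332568e-02]), 'joint_vel': array([ 6.41080002e-04,  7.41326865e-04, -5.85231442e-05, -3.06067921e-04,
       -6.24029188e-04,  1.00619150e-03]), 'joint_torque': array([ 1.43837551e-04, -5.15128398e+01, -3.67302096e+01,  2.90598646e-04,
        1.29886487e-02,  2.70825836e-05]), 'tool_pos': array([0.25742629, 0.62311474, 0.19227636]), 'tcp_rot': array([-1.37063637, -0.91456176,  0.91764848]), 'wrist_force': array([-0.69528537,  0.30839013,  0.06986133]), 'torque': array([-0.00982798, -0.02433816, -0.01341497]), 'width': 0.9972501503480471}
0.0187
side {'vfov': 52.924690121148274, 'cx': 271.92517340946927, 'cy': 209.45714508537208, 'R': array([[ 0.76799913, -0.64039754, -0.00826666],
       [-0.45478635, -0.53622517, -0.71107802],
       [ 0.45093982,  0.54986686, -0.70306452]]), 't': array([-0.39106947,  0.31984708,  1.03226262])}
top {'vfov': 49.42216616055135, 'cx': 276.4156107619401, 'cy': 211.46865037215687, 'R': array([[ 0.11432649, -0.99343205,  0.00471363],
       [-0.96798878, -0.11246309, -0.22438757],
       [ 0.22344391,  0.0210907 , -0.97448858]]), 't': array([-0.01918614,  0.5692593 ,  1.49995306])}
wrist {'vfov': 65.05748571210322, 'cx': 275.90951346219526, 'cy': 212.3153555976907, 'T_tool_cam': array([[ 9.99999742e-01,  2.88758957e-04,  6.57736692e-04,
         9.07783269e-05],
       [-5.55825269e-04, -2.68981465e-01,  9.63145193e-01,
        -1.80769049e-01],
       [ 4.55035780e-04, -9.63145310e-01, -2.68981235e-01,
         6.76212746e-02],
       [ 0.00000000e+00,  0.00000000e+00,  0.00000000e+00,
         1.00000000e+00]])}
```

View pics/side0.png

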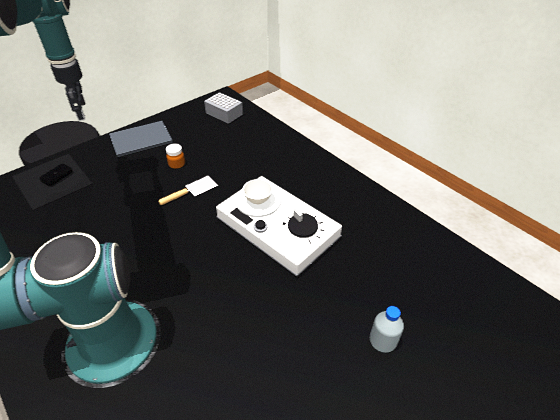

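View pics/top0.png

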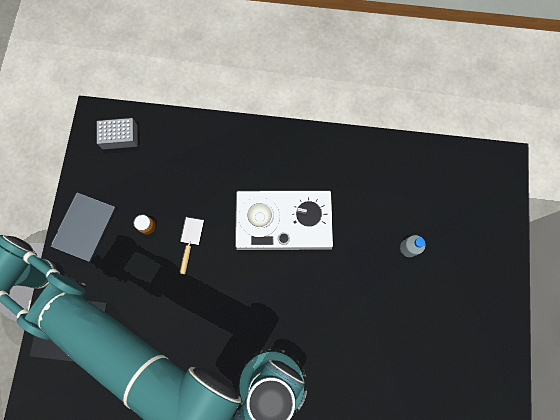

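View pics/wrist0.png

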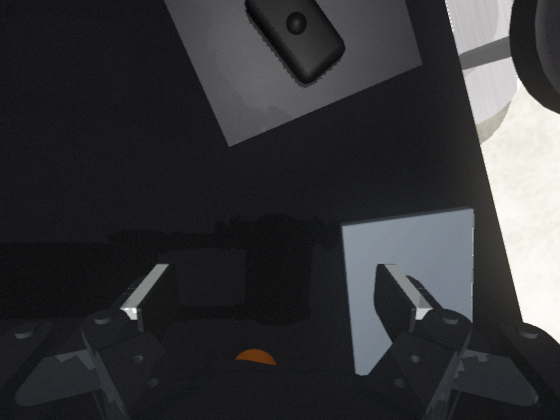

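Run:
```python
import cv2
a=cv2.imread('pics/top0.png')[180:260,225:345]; b=cv2.imread('pics/side0.png')[170:280,205:350]
cv2.imwrite('pics/topz.png',cv2.resize(a,None,fx=6,fy=6,interpolation=cv2.INTER_CUBIC))
cv2.imwrite('pics/sidez.png',cv2.resize(b,None,fx=5,fy=5,interpolation=cv2.INTER_CUBIC))
```

```text
(no output)
```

View pics/topz.png

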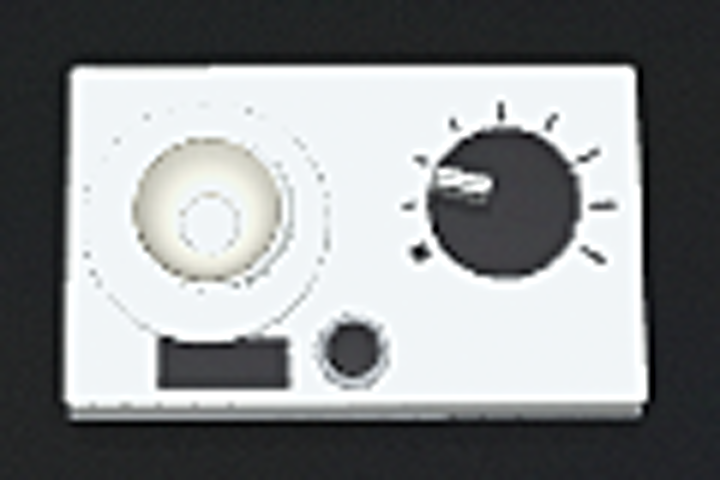

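View pics/sidez.png

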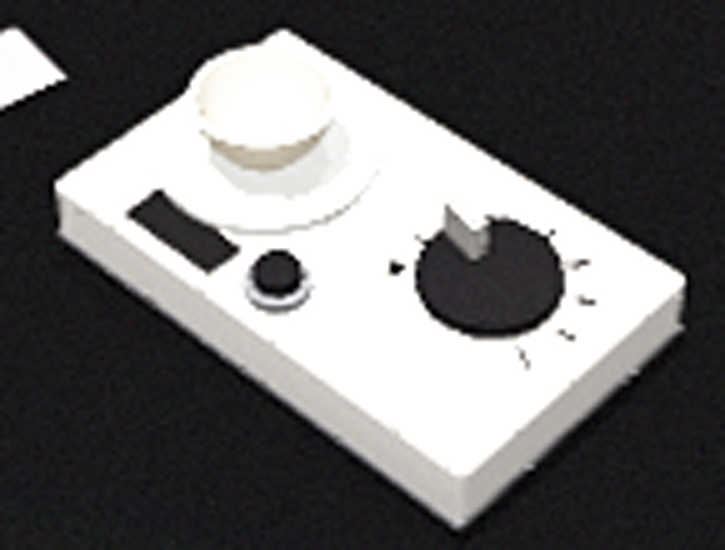

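```bash
cat > h.py <<'E'
import numpy as np, cv2
from workcell import sensors, read_camera, job, bot
from scipy.spatial.transform import Rotation as Rot
def K(c):
    h=c['color'].shape[0]; f=h/2/np.tan(np.radians(c['vfov'])/2); return f
def ray(c,u,v,z,pose=None):
    f=K(c); d=np.array([(u-c['cx'])/f,(v-c['cy'])/f,1.])
    if 'R' in c: R=c['R'].T; o=-R@c['t']
    else:
        p,r=pose; Rt=Rot.from_rotvec(r).as_matrix(); T=c['T_tool_cam']; R=Rt@T[:3,:3]; o=p+Rt@T[:3,3]
    d=R@d; return o+d*(z-o[2])/d[2]
def proj(c,X):
    f=K(c); x=c['R']@X+c['t']; return np.array([c['cx']+f*x[0]/x[2],c['cy']+f*x[1]/x[2]])
E
python3 - <<'E'
from h import *
for n,roi in (('top',(180,260,225,345)),('side',(165,285,205,350))):
    c=read_camera(n); im=c['color']; g=im.min(2)
    r0,r1,c0,c1=roi
    s=g[r0:r1,c0:c1]
    m=(s>(150 if n=='top' else 215)).astype(np.uint8)
    cs,_=cv2.findContours(m,cv2.RETR_CCOMP,cv2.CHAIN_APPROX_NONE)
    cs=sorted(cs,key=cv2.contourArea)[::-1]
    big=cv2.approxPolyDP(cv2.convexHull(cs[0]),4,True)[:,0]+[c0,r0]
    print(n,'corners',[(p.tolist(),ray(c,*p,0.06)[:2].round(4).tolist()) for p in big])
    d=(s<90).astype(np.uint8)
    nn,l,st,ce=cv2.connectedComponentsWithStats(d,connectivity=4)
    for i in range(1,nn):
        if st[i,4]>2 and st[i,4]<900: print(st[i].tolist(),(ce[i]+[c0,r0]).round(1),ray(c,*(ce[i]+[c0,r0]),0.06)[:2].round(4),ray(c,*(ce[i]+[c0,r0]),0.075)[:2].round(4))
E
```

```text
top corners [([330, 192], [0.6593, -0.1306]), ([332, 246], [0.4714, -0.154]), ([236, 246], [0.4341, 0.1684]), ([237, 191], [0.6255, 0.1908])]
[71, 22, 25, 24, 441] [309.1 213.8] [ 0.5736 -0.0659] [ 0.5701 -0.0651]
[99, 34, 3, 1, 3] [325. 214.] [ 0.5792 -0.1205] [ 0.5756 -0.1191]
[69, 41, 2, 2, 4] [294.5 221.5] [ 0.5409 -0.0191] [ 0.5378 -0.0188]
[55, 54, 8, 9, 60] [283.5 237.8] [0.4806 0.012 ] [0.478 0.012]
[26, 56, 22, 9, 171] [261.8 240.5] [0.4629 0.0842] [0.4605 0.0835]
side corners [([216, 207], [0.4289, 0.167]), ([261, 176], [0.6234, 0.1918]), ([341, 226], [0.6595, -0.1313]), ([295, 264], [0.466, -0.1481])]
[26, 43, 22, 16, 150] [241.2 216. ] [0.4643 0.0872] [0.4561 0.0748]
[83, 49, 30, 23, 512] [302.8 225.9] [ 0.5761 -0.0599] [ 0.566  -0.0697]
[51, 55, 10, 9, 73] [260.1 224.3] [0.4859 0.0248] [0.4774 0.0135]
[78, 58, 3, 2, 5] [283.8 223.4] [ 0.5405 -0.017 ] [ 0.5311 -0.0276]
```

Run:
```python
from h import *
s=sensors.read_state(); print(Rot.from_rotvec(s['tcp_rot']).as_matrix().round(3))
c=read_camera('top')
for u,v in ((297.8,209.7),(307,211.)): print(ray(c,u,v,.099).round(4))
cen=np.array([.546,.019]);yaw=.11;R=np.array([[np.cos(yaw),-np.sin(yaw)],[np.sin(yaw),np.cos(yaw)]])
ax=cen+R@[.015,-.085]; print('axis',ax,'start',cen+R@[-.07,.002])
for k in range(3):
    a=np.radians(120-30*k)
    for n in ('top','side'):
        c=read_camera(n); print(k,n,[proj(c,np.r_[ax+R@[r*np.cos(a),r*np.sin(a)],.099]).round(1) for r in (.01,.042)])
print(sensors.read_state()['time'])
```

```text
[[ 0.382 -0.    -0.924]
 [ 0.924 -0.001  0.382]
 [-0.001 -1.     0.   ]]
[ 0.5742 -0.025   0.099 ]
[ 0.5733 -0.0561  0.099 ]
axis [ 0.5702405  -0.06383959] start [0.47620352 0.01330343]
0 top [array([306.6, 213.6]), array([298.4, 218.2])]
0 side [array([299.4, 217.5]), array([288.3, 215.7])]
1 top [array([306.2, 212.1]), array([296.7, 212.1])]
1 side [array([300.2, 216.4]), array([291.8, 210.9])]
2 top [array([306.6, 210.7]), array([298.3, 206. ])]
2 side [array([301.7, 215.7]), array([298.1, 208.1])]
0.6
```

{"fn": "arm_command", "kwargs": {"deltas": [[0,-0.03,0,0],[-0.0412,-0.03,-0.0385,0],[-0.0412,0,-0.0385,0],[-0.0412,0,-0.0385,0],[-0.0412,0,-0.0385,0],[-0.0412,0,-0.0385,0],[-0.0412,0,-0.0385,0],[-0.0412,0,-0.0385,0],[-0.0412,0,-0.0385,0],[-0.0412,0,-0.0385,0],[-0.0412,0,-0.0385,0],[-0.0412,0,-0.0385,0],[-0.0412,0,-0.0385,0],[-0.0412,0,-0.0385,0],[0,0,0,-0.166],[0,0,0,-0.166],[0,0,0,-0.166],[0,0,0,0],[0,0,0,0]], "fingers": 0, "newtons": 40}}

```text
time: 2.98
tool_pos: [0.5154, -0.0611, 0.2531]
tcp_rot: [-1.159, -1.285, 1.285]
wrist_force: [-0.5, 0.3, 0.1]
width: 0.003
```

```bash
cat >> h.py <<'E'
def wr(fn):
    s=sensors.read_state(); c=read_camera('wrist'); cv2.imwrite(fn,c['color'][:,:,::-1])
    return c,(s['tool_pos'],s['tcp_rot']),s
def yaw(s):
    M=Rot.from_rotvec(s['tcp_rot']).as_matrix(); return np.degrees(np.arctan2(M[1,0],M[0,0])), M
E
python3 - <<'E'
from h import *
c,p,s=wr('pics/w1.png'); print(s['time'],s['tool_pos'],s['q'],s['width'],yaw(s)[0])
im=c['color']; np.save('w1.npy',im)
E
```

```text
2.975 [ 0.51538697 -0.06107948  0.25307019] [-1.65969334e-01 -6.66794575e-02  1.85614354e+00  1.62231849e-05
  1.35187755e+00 -1.84039550e+00] 0.003478626513090798 95.9373503051807
```

View pics/w1.png

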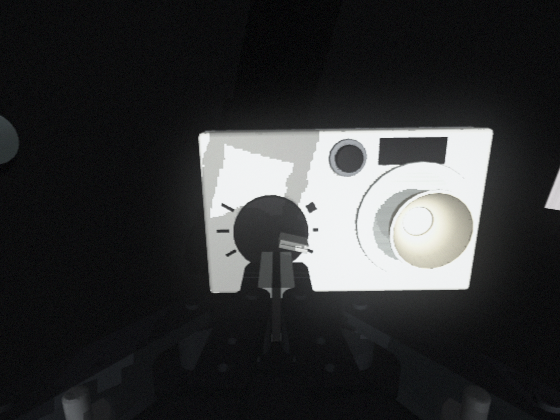

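Run:
```python
import numpy as np,cv2
a=np.load('w1.npy')[:,:,::-1][120:300,195:375]
cv2.imwrite('pics/w1z.png',cv2.resize(a,None,fx=3.3,fy=3.3,interpolation=cv2.INTER_CUBIC))
```

```text
(no output)
```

View pics/w1z.png

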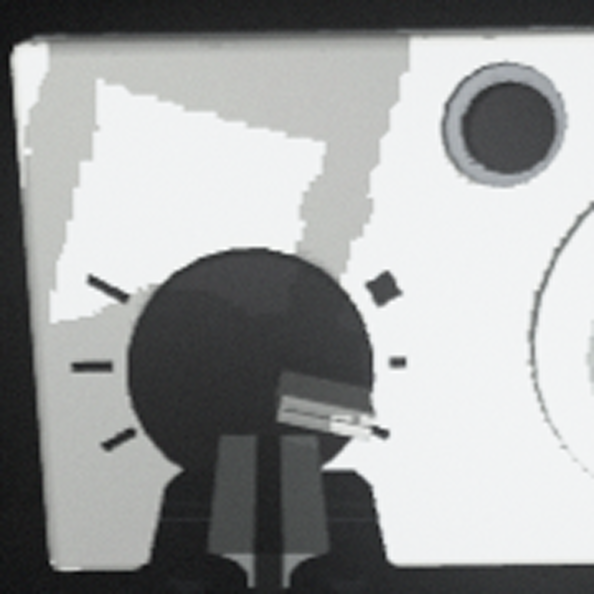

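Run:
```python
from h import *
im=np.load('w1.npy'); c=read_camera('wrist'); s=sensors.read_state(); p=(s['tool_pos'],s['tcp_rot'])
g=im.max(2).astype(int)
d=(g<75).astype(np.uint8)[125:292,205:490]
nn,l,st,ce=cv2.connectedComponentsWithStats(d,connectivity=4)
for i in range(1,nn):
    if 5<st[i,4]: 
        u=ce[i]+[205,125]; print(st[i].tolist(),u.round(1),ray(c,*u,.06,p)[:2].round(4),ray(c,*u,.078,p)[:2].round(4))
for u in ((200,134),(492,130),(470,289),(210,292)): print(u,ray(c,*u,.06,p).round(4))
for u in ((280,236),(308,237),(307,245),(279,247)): print(u,ray(c,*u,.099,p).round(4))
```

```text
[0, 0, 285, 6, 1008] [317.5 126.5] [ 0.4499 -0.022 ] [ 0.4498 -0.0242]
[174, 12, 68, 27, 1619] [411.8 149.7] [0.4637 0.0864] [0.463 0.079]
[130, 20, 28, 23, 285] [350.3 153.2] [0.4748 0.0186] [0.4735 0.0144]
[159, 36, 126, 131, 1572] [476.9 251.1] [0.5751 0.1915] [0.569 0.179]
[149, 37, 7, 6, 16] [357.1 164.2] [0.4861 0.0282] [0.4843 0.0236]
[29, 71, 74, 96, 4279] [266.1 237.6] [ 0.5848 -0.0657] [ 0.5782 -0.0658]
[22, 82, 7, 4, 11] [230.1 208.5] [ 0.5531 -0.1112] [ 0.5481 -0.1092]
[12, 105, 12, 2, 23] [222.7 230.5] [ 0.5812 -0.1181] [ 0.5748 -0.1157]
[0, 110, 6, 57, 159] [206.2 270.6] [ 0.6358 -0.1353] [ 0.6268 -0.132 ]
[21, 125, 10, 6, 22] [230.7 252.5] [ 0.6084 -0.1068] [ 0.6007 -0.1049]
[80, 138, 29, 29, 491] [300.2 278.6] [ 0.6343 -0.018 ] [ 0.6253 -0.0204]
[59, 147, 4, 3, 6] [265.5 273. ] [ 0.6313 -0.0619] [ 0.6225 -0.0622]
(200, 134) [ 0.4715 -0.1501  0.06  ]
(492, 130) [0.4334 0.1696 0.06  ]
(470, 289) [0.6262 0.1967 0.06  ]
(210, 292) [ 0.6648 -0.1291  0.06  ]
(280, 236) [ 0.5671 -0.0512  0.099 ]
(308, 237) [ 0.5651 -0.021   0.099 ]
(307, 245) [ 0.5743 -0.0209  0.099 ]
(279, 247) [ 0.5798 -0.0509  0.099 ]
```

Run:
```python
from h import *
c=read_camera('wrist'); s=sensors.read_state(); p=(s['tool_pos'],s['tcp_rot'])
P=[ray(c,*u,.099,p) for u in ((279.8,239.1),(307.7,245.8),(307,253),(279.2,246.7))]
P+=[ray(c,*u,.073,p) for u in ((281.4,232.1),(307.7,237.6))]
P=np.array(P);print(P.round(4))
for a,b in ((0,1),(3,2),(4,5)): d=P[b]-P[a]; print(np.degrees(np.arctan2(d[1],d[0])),np.hypot(*d[:2]))
# disc: upper arc fit at z=.073
```

```text
[[ 0.5706 -0.051   0.099 ]
 [ 0.5751 -0.02    0.099 ]
 [ 0.5835 -0.0196  0.099 ]
 [ 0.5794 -0.0507  0.099 ]
 [ 0.5714 -0.0487  0.073 ]
 [ 0.5749 -0.0176  0.073 ]]
81.74641426740757 0.031307050635797924
82.43298597050095 0.03129397404961899
83.606819688062 0.031340458229000376
```

{"fn": "arm_command", "kwargs": {"deltas": [[0,0.035,0.03,0],[0,0.035,0.03,0],[0,0,0,0],[0,0,0,0]]}}

```text
time: 3.62
tool_pos: [0.4573, -0.0677, 0.1844]
tcp_rot: [-1.16, -1.289, 1.286]
wrist_force: [0.5, 0.1, 0.3]
width: -0.0
```

Run:
```python
from h import *
c,p,s=wr('pics/w2.png'); print(s['time'],s['tool_pos'],s['width'],yaw(s)[0])
np.save('w2.npy',c['color'])
a=c['color'][:,:,::-1][180:380,180:380]
cv2.imwrite('pics/w2z.png',cv2.resize(a,None,fx=3,fy=3,interpolation=cv2.INTER_CUBIC))
```

```text
3.625 [ 0.45734223 -0.06768265  0.18440229] -0.0001451066409459473 96.05288764410454
```

View pics/w2.png

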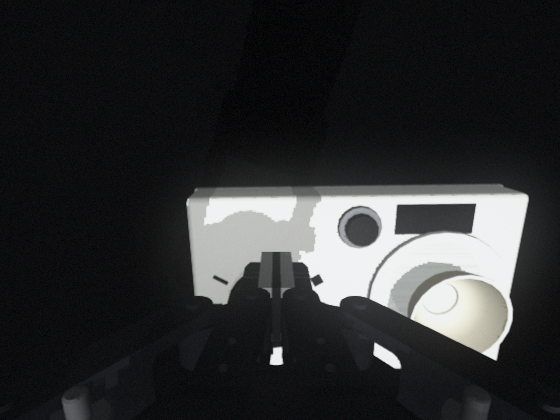

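View pics/w2z.png

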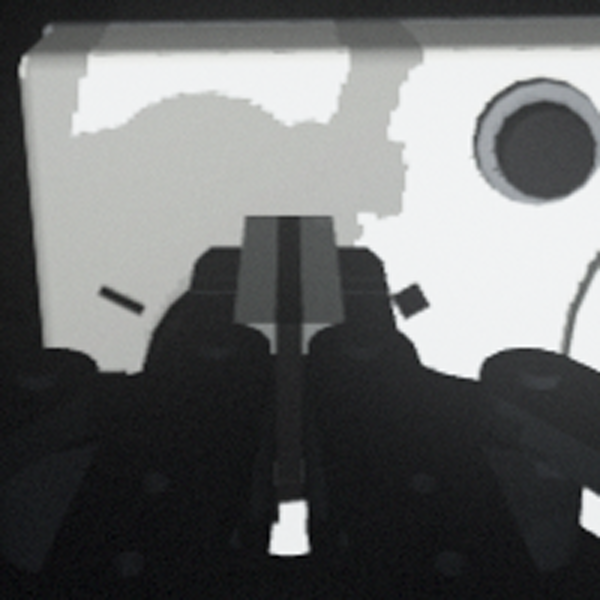

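{"fn": "arm_command", "kwargs": {"deltas": [[0,0,-0.05,0],[0,0,-0.05,0],[0,0,-0.05,0],[0,0,0,0],[0,0,0,0]]}}

```text
time: 4.3
tool_pos: [0.606, -0.0516, 0.1838]
tcp_rot: [-1.158, -1.288, 1.287]
wrist_force: [0.3, -0.2, -0.0]
width: 0.002
```

Run:
```python
from h import *
c,p,s=wr('pics/w3.png'); print(s['time'],s['tool_pos'],s['width'],yaw(s)[0])
np.savez('w3.npz',im=c['color'],p=p[0],r=p[1])
a=c['color'][:,:,::-1][100:300,170:370]
cv2.imwrite('pics/w3z.png',cv2.resize(a,None,fx=3,fy=3,interpolation=cv2.INTER_CUBIC))
```

```text
4.3 [ 0.60597483 -0.05155312  0.18384791] 0.001562190686016821 96.10521150323619
```

View pics/w3z.png

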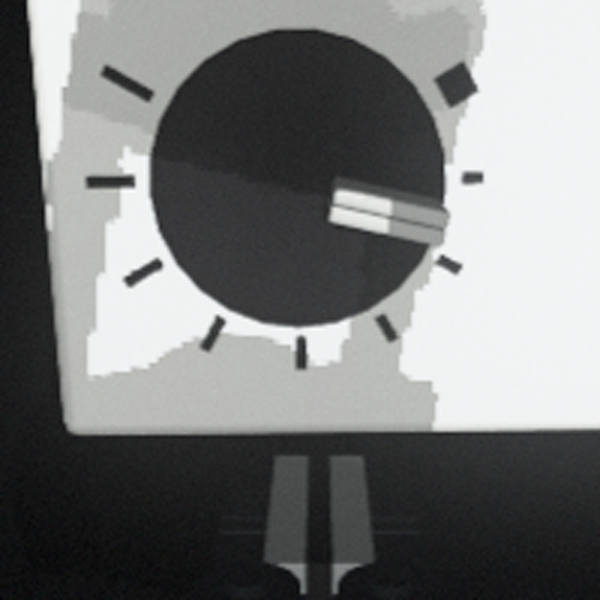

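Run:
```python
from h import *
d=np.load('w3.npz'); im=d['im']; p=(d['p'],d['r']); c=read_camera('wrist')
z=lambda u:(u[0]/3+170,u[1]/3+100)
g=im.max(2); m=(g<75).astype(np.uint8)[100:243,200:330]
n,l,st,ce=cv2.connectedComponentsWithStats(m,connectivity=4)
i=1+np.argmax(st[1:,4]); cs,_=cv2.findContours((l==i).astype(np.uint8),cv2.RETR_EXTERNAL,cv2.CHAIN_APPROX_NONE)
pts=cs[0][:,0]+[200,100]; W=np.array([ray(c,*u,.073,p)[:2] for u in pts])
for k in range(6):
    A=np.c_[2*W,np.ones(len(W))]; x=np.linalg.lstsq(A,(W**2).sum(1),rcond=None)[0]; r=np.sqrt(x[2]+x[:2]@x[:2])
    e=abs(np.hypot(*(W-x[:2]).T)-r); W=W[e<max(.0015,np.median(e)*2)]
print('disc',x[:2],r,len(W))
ax=x[:2]
for nm,u in (('off',(456,85)),('1',(473,178)),('2',(450,265)),('3',(387,328)),('4',(301,353)),('5',(213,333)),('6',(143,272)),('7',(110,182)),('8',(128,84))):
    X=ray(c,*z(u),.06,p)[:2]-ax; print(nm,np.hypot(*X).round(4),np.degrees(np.arctan2(X[1],X[0])).round(1))
T=[ray(c,*z(u),.099,p) for u in ((336,190),(447,213),(443,243),(330,220))]
T=np.array(T);print((T[:,:2]).round(4))
o=(T[1]+T[2])/2;ii=(T[0]+T[3])/2
for a,b in((ii,o),(T[0],T[1]),(T[3],T[2]),(np.r_[ax,0],o),(np.r_[ax,0],ii)): q=b-a;print(np.degrees(np.arctan2(q[1],q[0])).round(1),np.hypot(q[0],q[1]).round(4))
for u in ((505,125),):pass
```

```text
disc [ 0.57332673 -0.06143132] 0.04254373418119127 248
off 0.0548 125.7
1 0.0539 95.5
2 0.0552 66.0
3 0.0559 36.7
4 0.0565 7.1
5 0.0568 -22.5
6 0.0571 -52.2
7 0.0575 -82.1
8 0.0573 -112.3
[[ 0.5714 -0.0504]
 [ 0.5744 -0.0199]
 [ 0.5826 -0.0198]
 [ 0.5797 -0.0511]]
84.5 0.031
84.5 0.0306
84.6 0.0314
82.9 0.0419
78.3 0.0109
```

{"fn": "arm_command", "kwargs": {"deltas": [[0.0137,0,0.0312,0],[0.0137,0,0.0312,0],[0,0,0,0.105],[0,0,0,0.105],[0,0.025,0,0],[0,0.025,0,0],[0,0,0,0],[0,0,0,0]]}}

```text
time: 5.4
tool_pos: [0.5402, -0.0312, 0.1343]
tcp_rot: [-1.258, -1.133, 1.131]
wrist_force: [0.1, 0.5, 0.0]
width: 0.002
```

Run:
```python
from h import *
c,p,s=wr('pics/w4.png'); print(s['time'],s['tool_pos'],s['width'],yaw(s)[0],s['q'])
c=read_camera('top'); cv2.imwrite('pics/t4.png',cv2.resize(c['color'][150:280,200:380,::-1],None,fx=4,fy=4,interpolation=cv2.INTER_CUBIC))
c=read_camera('side'); cv2.imwrite('pics/s4.png',cv2.resize(c['color'][130:280,200:350,::-1],None,fx=4,fy=4,interpolation=cv2.INTER_CUBIC))
```

```text
5.4 [ 0.5401929  -0.03118515  0.13429784] 0.0017704098274915238 84.03487756246597 [-1.03689163e-01  5.58432855e-02  1.95665611e+00 -1.67391958e-05
  1.12732371e+00 -1.57036731e+00]
```

View pics/w4.png

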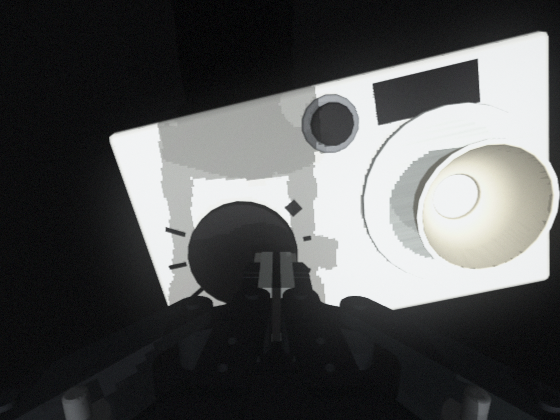

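View pics/s4.png

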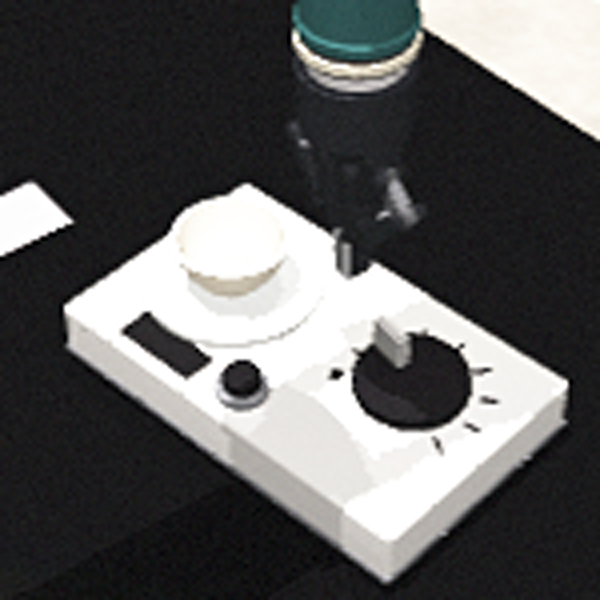

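View pics/t4.png

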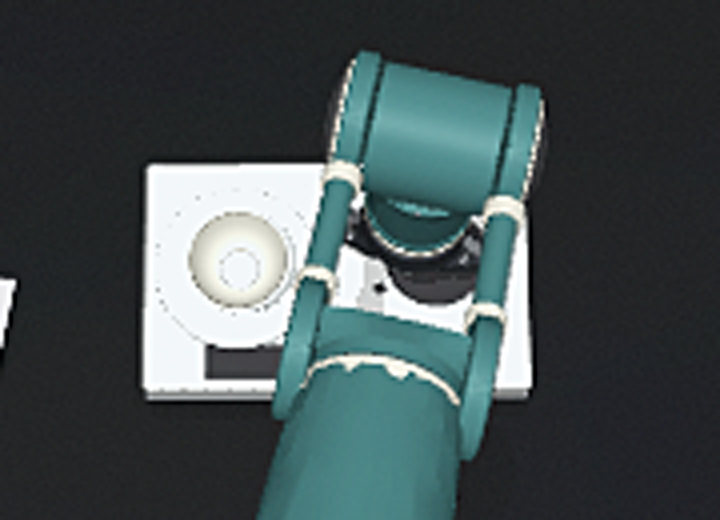

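{"fn": "arm_command", "kwargs": {"deltas": [[0,0.025,0,0],[0,0.026,0,0],[0,0,0,0],[0,0,-0.006,0],[0,0,-0.006,0],[0,0,-0.003,0],[0,0,0,0]]}}

```text
time: 6.42
tool_pos: [0.5556, -0.0326, 0.0825]
tcp_rot: [-1.257, -1.133, 1.132]
wrist_force: [-0.6, 0.1, 0.4]
width: -0.001
```

```bash
cat >> h.py <<'E'
def look(k):
    s=sensors.read_state(); print(s['time'],s['tool_pos'].round(4),yaw(s)[0].round(1),'F',s['wrist_force'].round(1),'T',s['torque'].round(2))
    c=read_camera('side'); cv2.imwrite(f'pics/s{k}.png',cv2.resize(c['color'][180:280,220:350,::-1],None,fx=6,fy=6,interpolation=cv2.INTER_CUBIC))
    A=np.array([.572,-.0625]); v=s['tool_pos'][:2]-A; print('r',np.hypot(*v),'ang',np.degrees(np.arctan2(v[1],v[0])))
E
python3 -c "
from h import *
look(5)"
```

```text
6.425 [ 0.5556 -0.0326  0.0825] 84.1 F [-0.6  0.1  0.4] T [ 0.03 -0.   -0.02]
r 0.03409902639398671 ang 118.8200687816721
```

View pics/s5.png

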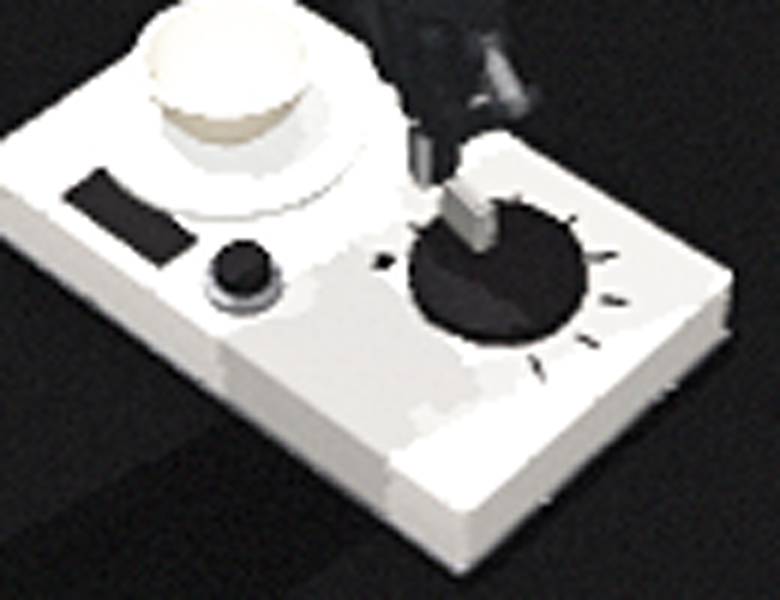

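Run:
```python
from h import *
c=read_camera('side'); s=sensors.read_state()
q=proj(c,s['tool_pos']); print(q,(q-[220,180])*6)
for X in ([.573,-.0615,.073],[.577,-.035,.099],[.5416,-.0163,.06]):
    q=proj(c,np.array(X)); print(q,(q-[220,180])*6)
c,p,s=wr('pics/w5.png')
print(bot.__dict__ if hasattr(bot,'__dict__') else dir(bot))
```

```text
[291.22501975 218.76601746] [427.35011852 232.59610476]
[302.64353425 223.56909575] [495.86120553 261.41457448]
[297.74507454 211.49245009] [466.47044725 188.95470052]
[283.9142379  223.09515735] [383.48542742 258.57094411]
{}
```

View pics/w5.png

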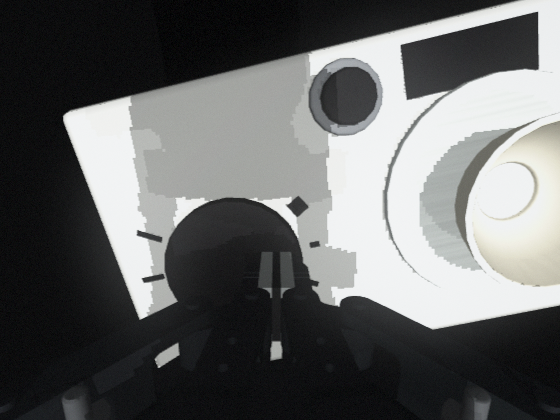

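Run:
```python
from h import *
c=read_camera('side'); cv2.imwrite('pics/s6.png',cv2.resize(c['color'][185:235,270:320,::-1],None,fx=12,fy=12,interpolation=cv2.INTER_NEAREST))
q=proj(c,np.array([.5402,-.0312,.1343])); print(q,(q-[200,130])*4)
s=sensors.read_state();M=yaw(s)[1]
for dx,h,dz in((0,0,0),(0,-.02,0),(.012,0,0),(.012,0,-.011),(.012,-.02,0),(0,0,-.011)):
    q=proj(c,s['tool_pos']+M@[dx,h,dz]); print(dx,h,dz,(q-[270,185])*12)
```

```text
[287.38844888 207.79172108] [349.55379552 311.16688432]
0 0 0 [253.84706357 406.127968  ]
0 -0.02 0 [255.88735954 347.08526525]
0.012 0 0 [224.60118635 376.4214357 ]
0.012 0 -0.011 [261.83620842 358.00259456]
0.012 -0.02 0 [226.28674395 317.38121396]
0 0 -0.011 [291.19702016 387.49510309]
```

View pics/s6.png

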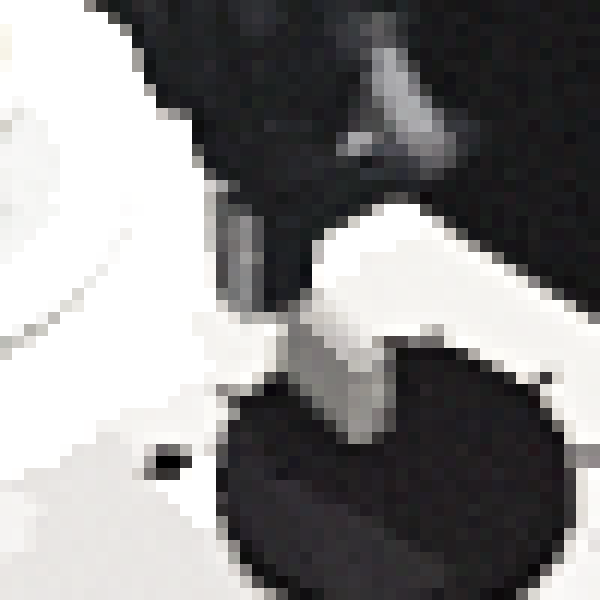

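{"fn": "arm_command", "kwargs": {"deltas": [[0,0,-0.003,0],[0,0,-0.003,0],[0,0,-0.002,0],[0,0,0,0]]}}

```text
time: 7.12
tool_pos: [0.563, -0.0334, 0.0819]
tcp_rot: [-1.256, -1.132, 1.132]
wrist_force: [0.7, -0.9, -0.5]
width: 0.001
```

```bash
python3 -c "
from h import *
look(7)
c=read_camera('side'); cv2.imwrite('pics/s7.png',cv2.resize(c['color'][185:235,270:320,::-1],None,fx=12,fy=12,interpolation=cv2.INTER_NEAREST))
wr('pics/w7.png')"
```

```text
7.125 [ 0.563  -0.0334  0.0819] 84.1 F [ 0.7 -0.9 -0.5] T [-0.05 -0.02 -0.03]
r 0.030469413730169218 ang 107.24679017060463
```

View pics/s7.png

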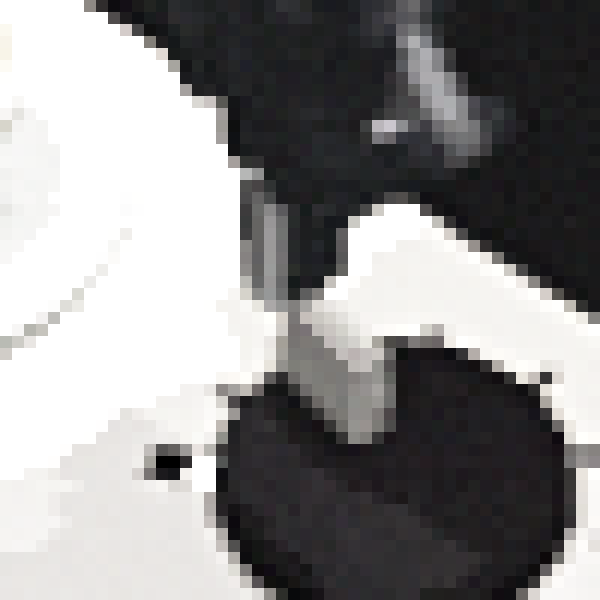

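View pics/w7.png

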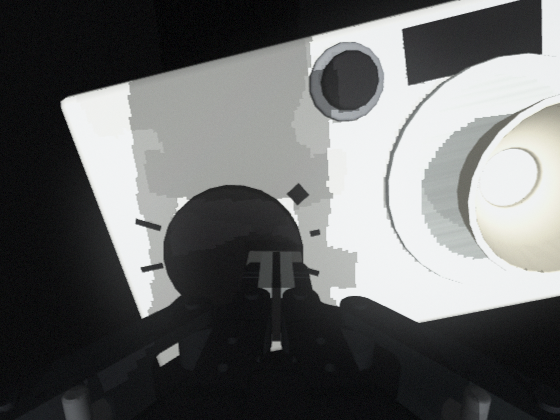

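{"fn": "arm_command", "kwargs": {"deltas": [[0,0,0.008,0],[0,0,0.008,0],[0,0,0,0],[0,0.01,0,0],[0,0.01,0,0],[0,0.01,0,0],[0,0,0,0],[0,0,0,0]]}}

```text
time: 8.28
tool_pos: [0.547, -0.0317, 0.0518]
tcp_rot: [-1.256, -1.132, 1.133]
wrist_force: [-0.1, -0.1, -0.6]
width: 0.001
```

```bash
python3 -c "
from h import *
look(8)
c=read_camera('side'); cv2.imwrite('pics/s8.png',cv2.resize(c['color'][185:235,270:320,::-1],None,fx=12,fy=12,interpolation=cv2.INTER_NEAREST))
c,_,s=wr('pics/w8.png');c=read_camera('side')
M=yaw(s)[1]
for h in (0,.03,.04,.05):
  print(h,[((proj(c,s['tool_pos']+M@[dx,-h,dz])-[270,185])*12).round().tolist() for dx,dz in ((.012,.011),(-.012,.011),(-.012,-.011),(.012,-.011))])
"
```

```text
8.275 [ 0.547  -0.0317  0.0518] 84.1 F [-0.1 -0.1 -0.6] T [ 0.04  0.02 -0.01]
r 0.039689326141764 ang 129.1241423098077
0 [[161.0, 492.0], [218.0, 553.0], [292.0, 515.0], [235.0, 455.0]]
0.03 [[162.0, 406.0], [220.0, 467.0], [296.0, 429.0], [237.0, 369.0]]
0.04 [[162.0, 377.0], [221.0, 437.0], [297.0, 399.0], [238.0, 340.0]]
0.05 [[163.0, 347.0], [222.0, 408.0], [299.0, 370.0], [239.0, 310.0]]
```

View pics/s8.png

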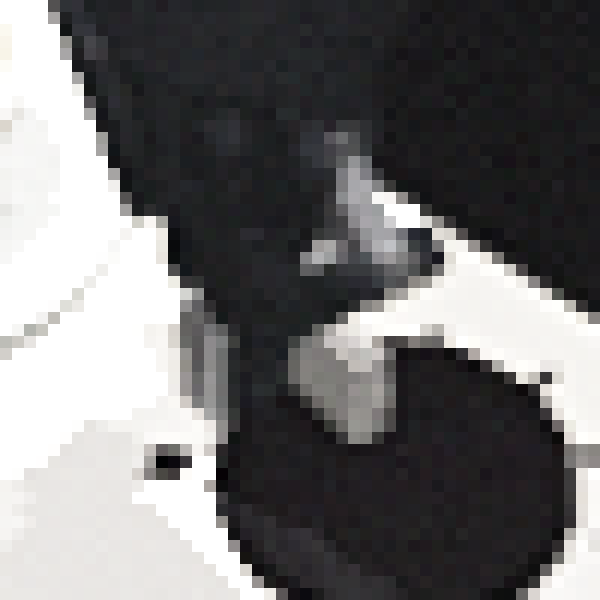

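View pics/w8.png

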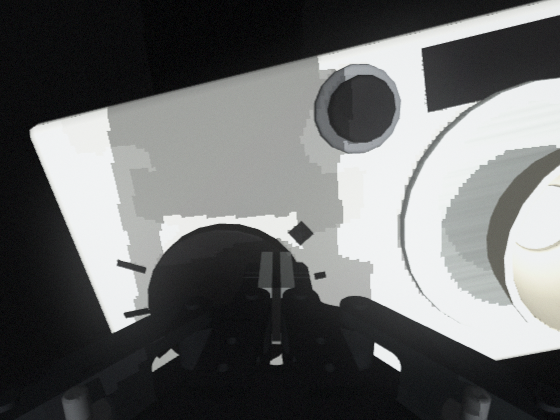

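{"fn": "arm_command", "kwargs": {"deltas": [[0,0.005,0,0],[0,0.004,0,0],[0,0,0,0],[0,0,-0.003,0],[0,0,-0.003,0],[0,0,0,0],[0,0,0,0]]}}

```text
time: 9.35
tool_pos: [0.5529, -0.0323, 0.043]
tcp_rot: [-1.256, -1.132, 1.132]
wrist_force: [-0.2, 1.0, 0.1]
width: -0.001
```

```bash
cat >> h.py <<'E'
def lk(k):
    s=sensors.read_state(); M=yaw(s)[1]; print(s['time'],s['tool_pos'].round(4),yaw(s)[0].round(1),'F',s['wrist_force'].round(1),'Ftool',(M.T@s['wrist_force']).round(1))
    c=read_camera('side'); cv2.imwrite(f'pics/s{k}.png',cv2.resize(c['color'][185:245,270:330,::-1],None,fx=10,fy=10,interpolation=cv2.INTER_NEAREST))
    A=np.array([.572,-.0625]); v=s['tool_pos'][:2]-A; t=M[:,2][:2]; x=M[:,0][:2]; print('radial',v@x,'tang(z)',v@t)
E
python3 -c "
from h import *
lk(9)"
```

```text
9.35 [ 0.5529 -0.0323  0.043 ] 84.1 F [-0.2  1.   0.1] Ftool [ 1.  -0.1  0.3]
radial 0.028045166699012376 tang(z) 0.02213213134251002
```

View pics/s9.png

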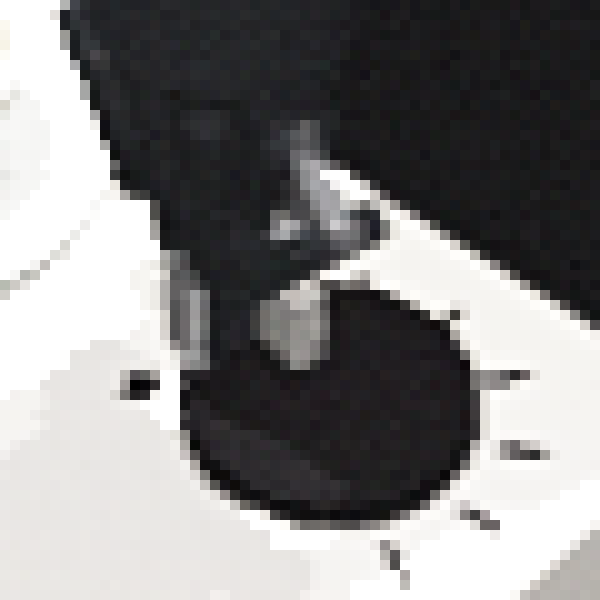

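{"fn": "arm_command", "kwargs": {"deltas": [[0,0,-0.003,0],[0,0,-0.003,0],[0.0016,0,-0.0029,0.1],[0.0016,0,-0.0029,0.1],[0.0016,0,-0.0029,0.1],[0.0016,0,-0.0029,0.1],[0,0,0,0]]}}

```text
time: 10.28
tool_pos: [0.5709, -0.0294, 0.0428]
tcp_rot: [-1.405, -0.83, 0.832]
wrist_force: [-2.5, 1.0, 2.4]
width: 0.001
```

```bash
python3 -c "
from h import *
lk(10)"
```

```text
10.275 [ 0.5709 -0.0294  0.0428] 61.2 F [-2.5  1.   2.4] Ftool [-0.3 -2.4  2.6]
radial 0.028502546901553683 tang(z) 0.016919300728502347
```

View pics/s10.png

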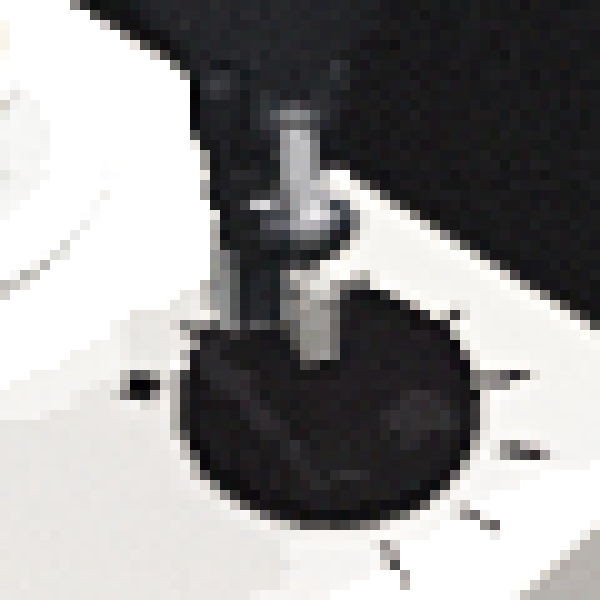

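{"fn": "arm_command", "kwargs": {"deltas": [[0.0016,0,-0.0029,0.1],[0.0016,0,-0.0029,0.1],[0.0016,0,-0.0029,0.1],[0.0016,0,-0.0029,0.1],[0.0016,0,-0.0029,0.1],[0.0016,0,-0.0029,0.1],[0.0016,0,-0.0029,0.1],[0.0016,0,-0.0029,0.1],[0,0,0,0]]}}

```text
time: 11.45
tool_pos: [0.5965, -0.0388, 0.0431]
tcp_rot: [-1.561, -0.212, 0.21]
wrist_force: [-0.2, 0.6, -0.6]
width: -0.0
```

```bash
python3 -c "
from h import *
lk(11); wr('pics/w11.png')"
```

```text
11.45 [ 0.5965 -0.0388  0.0431] 15.4 F [-0.2  0.6 -0.6] Ftool [-0.   0.6  0.6]
radial 0.02994694925235638 tang(z) 0.01628248247389003
```

View pics/s11.png

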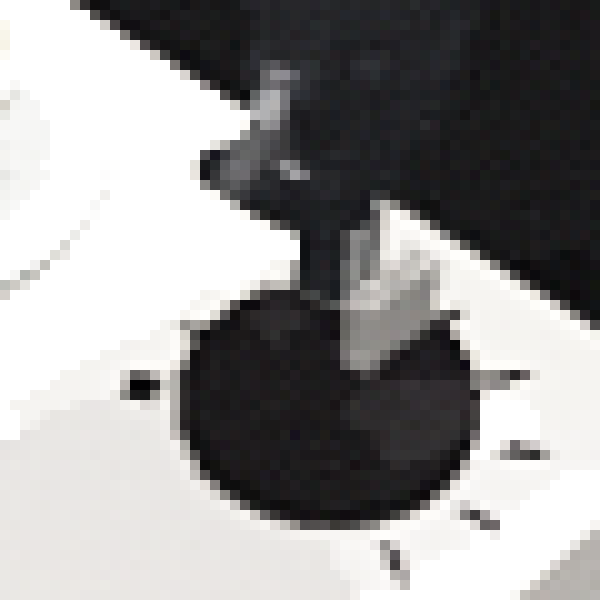

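View pics/w11.png

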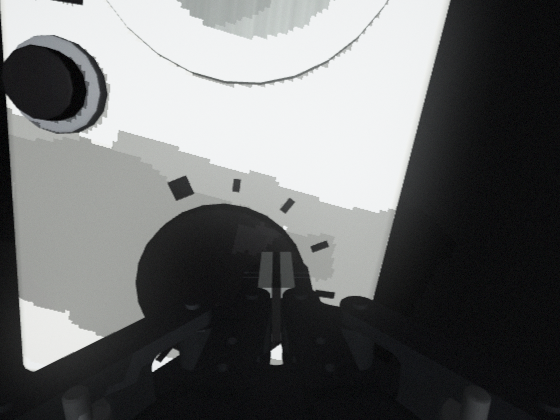

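Run:
```python
from h import *
c=read_camera('side');A=np.array([.572,-.0625])
for a in (36,16,6,-4,-24):
    d=np.array([np.cos(np.radians(a)),np.sin(np.radians(a))])
    print(a,[((proj(c,np.r_[A+d*r,z])-[270,185])*10).round().tolist() for r,z in ((.01,.099),(.042,.099),(.01,.073),(.042,.073))])
```

```text
36 [[337.0, 301.0], [359.0, 224.0], [333.0, 365.0], [354.0, 288.0]]
16 [[349.0, 305.0], [406.0, 239.0], [344.0, 368.0], [401.0, 302.0]]
6 [[354.0, 307.0], [427.0, 250.0], [349.0, 371.0], [422.0, 313.0]]
-4 [[358.0, 311.0], [445.0, 263.0], [354.0, 374.0], [439.0, 327.0]]
-24 [[364.0, 319.0], [471.0, 296.0], [359.0, 382.0], [465.0, 359.0]]
```

{"fn": "arm_command", "kwargs": {"deltas": [[0.0014,0,-0.0029,0.1],[0.0014,0,-0.0029,0.1],[0.0014,0,-0.0029,0.1],[0.0014,0,-0.0029,0.1],[0,0,0,0]]}}

```text
time: 12.22
tool_pos: [0.6029, -0.0493, 0.043]
tcp_rot: [-1.568, 0.102, -0.103]
wrist_force: [0.9, 0.0, -0.3]
width: -0.003
```

```bash
python3 -c "
from h import *
lk(12)"
```

```text
12.225 [ 0.6029 -0.0493  0.043 ] -7.5 F [ 0.9  0.  -0.3] Ftool [0.9 0.3 0.1]
radial 0.028869946314559695 tang(z) 0.017146154902840036
```

View pics/s12.png

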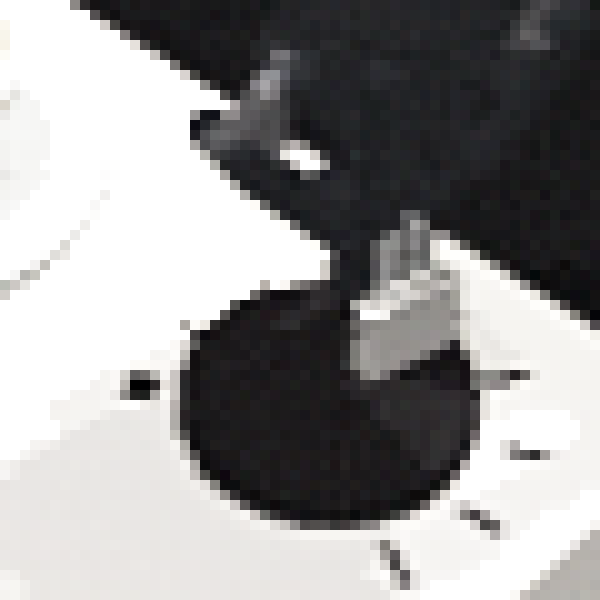

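{"fn": "arm_command", "kwargs": {"deltas": [[0.0006,0,-0.0012,0.04],[0.0006,0,-0.0012,0.04],[0,0,0,0]]}}

```text
time: 12.65
tool_pos: [0.6034, -0.052, 0.0429]
tcp_rot: [-1.565, 0.166, -0.165]
wrist_force: [0.4, -0.1, -0.8]
width: 0.0
```

```bash
python3 -c "
from h import *
lk(13)"
```

```text
12.65 [ 0.6034 -0.052   0.0429] -12.1 F [ 0.4 -0.1 -0.8] Ftool [ 0.4  0.8 -0.1]
radial 0.028487636043535165 tang(z) 0.016860287925927763
```

View pics/s13.png

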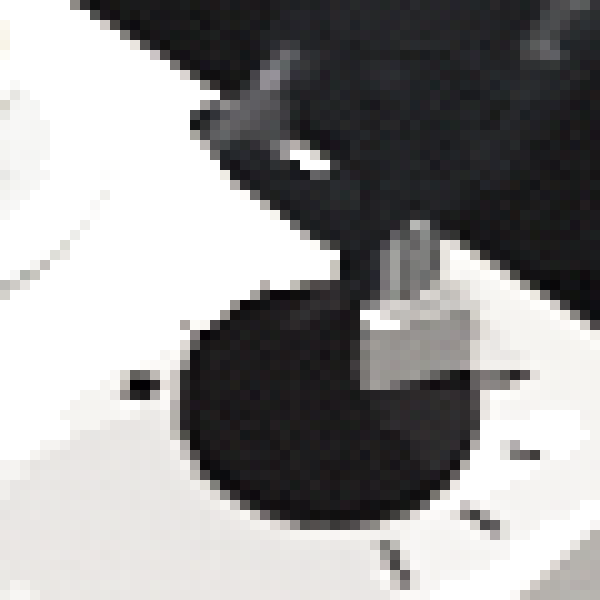

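{"fn": "arm_command", "kwargs": {"deltas": [[0,0,0.005,0],[0,0,0.01,0],[0,0,0,0],[0,-0.05,0,0],[0,-0.05,0,0],[0,-0.04,0,0],[0,0,-0.045,0],[0,0,-0.045,0],[0,0,0,0],[0,0,0,0]]}}

```text
time: 13.95
tool_pos: [0.5876, -0.1249, 0.1828]
tcp_rot: [-1.564, 0.168, -0.168]
wrist_force: [-0.8, 0.2, 0.1]
width: 0.001
```

```bash
python3 -c "
from h import *
c,p,s=wr('pics/w14.png');print(s['time'],p,s['wrist_force'])
np.savez('w14.npz',im=c['color'],p=p[0],r=p[1])
cv2.imwrite('pics/w14z.png',cv2.resize(c['color'][80:300,150:400,::-1],None,fx=2.7,fy=2.7,interpolation=cv2.INTER_CUBIC))
"
```

```text
13.95 (array([ 0.58759563, -0.12491238,  0.18278937]), array([-1.56368127,  0.16783927, -0.16752894])) [-0.8392397   0.22078725  0.09704385]
```

View pics/w14z.png

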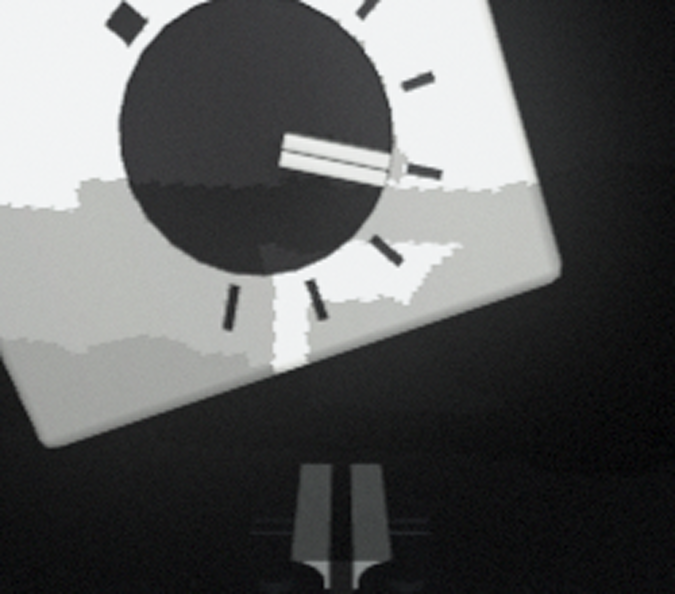

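{"fn": "arm_command", "kwargs": {"deltas": [[-0.0345,0,0.0278,0],[-0.0345,0,0.0278,0],[-0.0345,0,0.0278,0],[-0.0345,0,0.028,0],[0,0,0,0],[0,0.05,0,0],[0,0.05,0,0],[0,0.02,0,0],[0,0,0,0]]}}

```text
time: 15.12
tool_pos: [0.4748, 0.0131, 0.0609]
tcp_rot: [-1.565, 0.17, -0.163]
wrist_force: [0.4, 0.2, -0.6]
width: -0.003
```

```bash
python3 -c "
from h import *
c,p,s=wr('pics/w15.png');print(s['time'],p,s['wrist_force'])
c=read_camera('side'); cv2.imwrite('pics/s15.png',cv2.resize(c['color'][180:250,220:300,::-1],None,fx=8,fy=8,interpolation=cv2.INTER_NEAREST))
print([((proj(c,np.array(X))-[220,180])*8).round() for X in ([.476,.013,.078],s['tool_pos']+[0,0,.042])])
"
```

```text
15.125 (array([0.47478293, 0.01308108, 0.06086953]), array([-1.56484408,  0.17018461, -0.16311478])) [ 0.41836437  0.21340818 -0.61569828]
[array([318., 351.]), array([313., 304.])]
```

View pics/s15.png

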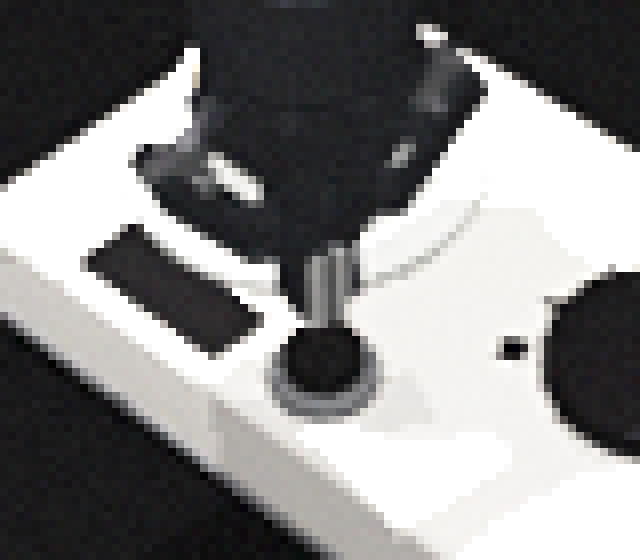

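View pics/w15.png

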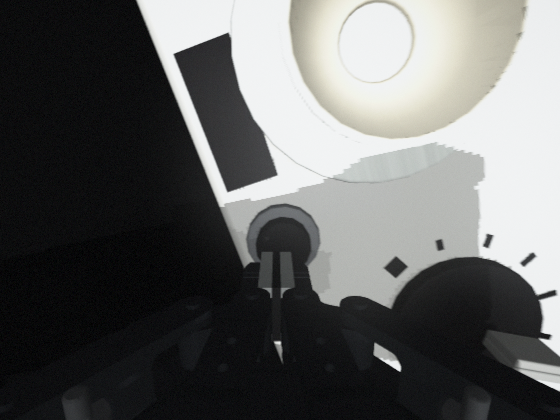

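{"fn": "arm_command", "kwargs": {"deltas": [[0.001,0.01,0,0],[0,0.01,0,0],[0,0.002,0,0],[0,0,0,0]]}}

```text
time: 15.72
tool_pos: [0.4771, 0.0126, 0.0408]
tcp_rot: [-1.564, 0.168, -0.167]
wrist_force: [-0.7, -0.4, -0.5]
width: -0.0
```

{"fn": "arm_command", "kwargs": {"deltas": [[0,0.002,0,0],[0,0,0,0]]}}

```text
time: 15.98
tool_pos: [0.4777, 0.0126, 0.0393]
tcp_rot: [-1.564, 0.167, -0.168]
wrist_force: [-0.5, -0.6, 2.6]
width: -0.001
```

{"fn": "arm_command", "kwargs": {"deltas": [[0,0.002,0,0],[0,0,0,0]]}}

```text
time: 16.23
tool_pos: [0.4777, 0.0126, 0.0372]
tcp_rot: [-1.564, 0.167, -0.168]
wrist_force: [-0.6, -0.8, 4.2]
width: -0.001
```

{"fn": "arm_command", "kwargs": {"deltas": [[0,0.002,0,0],[0,0,0,0]]}}

```text
time: 16.48
tool_pos: [0.4777, 0.0126, 0.0351]
tcp_rot: [-1.564, 0.167, -0.168]
wrist_force: [-0.9, -0.5, 4.1]
width: 0.004
```

{"fn": "arm_command", "kwargs": {"deltas": [[0,0.001,0,0],[0,0,0,0]]}}

```text
time: 16.73
tool_pos: [0.4777, 0.0126, 0.0343]
tcp_rot: [-1.564, 0.167, -0.168]
wrist_force: [-1.0, 0.3, 5.7]
width: 0.001
```

{"fn": "arm_command", "kwargs": {"deltas": [[0,0.001,0,0],[0,0,0,0]]}}

```text
time: 16.98
tool_pos: [0.4777, 0.0126, 0.0342]
tcp_rot: [-1.564, 0.167, -0.168]
wrist_force: [-3.7, -0.6, 12.0]
width: -0.003
```

{"fn": "arm_command", "kwargs": {"deltas": [[0,0.0005,0,0],[0,0,0,0],[0,-0.004,0,0],[0,-0.006,0,0],[0,-0.02,0,0],[0,-0.05,0,0],[0,-0.05,0,0],[0,-0.04,0,0],[0,0,0,0],[0,0,0,0]]}}

```text
time: 18.23
tool_pos: [0.4764, 0.0127, 0.2012]
tcp_rot: [-1.564, 0.169, -0.166]
wrist_force: [0.3, -0.5, 0.5]
width: -0.002
```

{"fn": "arm_command", "kwargs": {"deltas": [[0.03,0,-0.03,0],[0.03,0,-0.03,0],[0.03,0,-0.03,0],[0.02,0,-0.02,0],[0,0,0,0],[0,0,0,0]]}}

```text
time: 18.98
tool_pos: [0.56, -0.1173, 0.2003]
tcp_rot: [-1.563, 0.171, -0.164]
wrist_force: [0.7, -0.7, -0.4]
width: 0.001
```

```bash
python3 -c "
from h import *
c,p,s=wr('pics/w16.png');print(s['time'],p,s['wrist_force'])
c=read_camera('side'); cv2.imwrite('pics/s16.png',cv2.resize(c['color'][150:280,200:350,::-1],None,fx=5,fy=4,interpolation=cv2.INTER_CUBIC))
"
```

```text
18.975 (array([ 0.55998465, -0.11733995,  0.20030523]), array([-1.56324736,  0.17062417, -0.16417648])) [ 0.70585689 -0.74014931 -0.36145449]
```

View pics/s16.png

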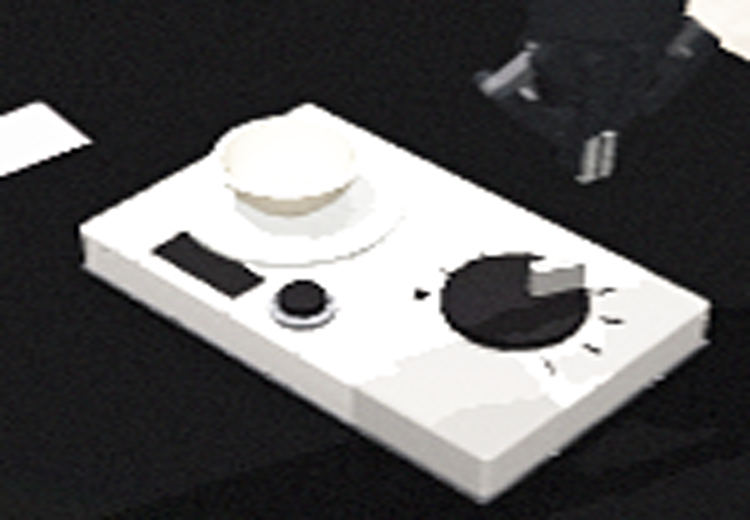

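View pics/w16.png

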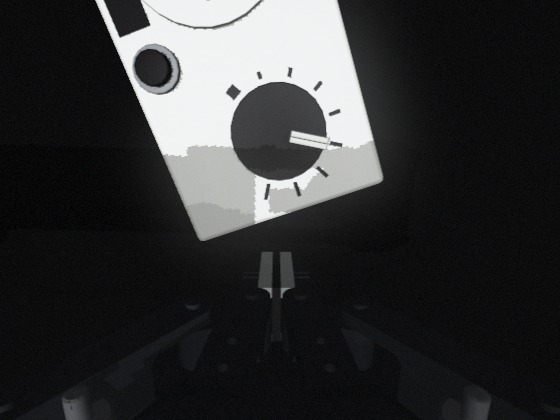

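```bash
python3 -c "
from h import *
print(job.finish_job())"
```

```text
the job is handed in; nothing more can be done
None
```

The stirrer is set to speed 5 and started, and I handed the job in at about 19 s with the arm clear of everything.

- **Selector:** I pushed the tab clockwise with the shut fingertips on its counter-clockwise face only. I stopped when the tab clicked over to 5. The last wrist picture shows all nine marks, with the tab pointing at the fifth tick after the square.
- **Start key:** I pressed it straight down. The force held at 3–6 N through about 6 mm of travel, then rose to 12 N with no further movement, so it was on its stop. After I lifted off, the pictures show it back up.
- **Dish and bench:** In the last pictures the dish is still on its plate. The arm stayed clear of the dish, bottle, jar and spatula, but I took no final picture covering the bottle and jar.

Three things disagreed with the description:
- **Fingertips:** They sit about 40 mm behind the stated TCP. I first passed over the tab without touching it, confirmed the gap in the side and wrist pictures and by contact on the key, and corrected for it.
- **Starting position:** The tab began about 12° past tick 1, not on a click.
- **Axis position:** The cameras differed by about 3 mm on where the selector's axis is, so I used the average.

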